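# Stand the white-capped amber scent bottle on the display riser

### The job

Take the amber bottle with the white cap from the craft stall's table and stand it upright on the cork disc, centred, on the narrow white display riser. Set it down gently rather than dropping it, let go, and leave the amber bottle with the black cap and the blue bottle standing where they are.

Things in the scene. Friction and masses are not known exactly. Their poses are not given: they have to be found in the camera images.
- amber_white_mid (a point): the bottle to move: round amber glass bottle with a white paper label and a white cap, 44 mm in diameter, 100 mm tall, about 130 g (90 to 180), standing upright on the table (z = 0) at one of two spots at least 120 mm apart. This point is at its centre, on its axis, half-way up (50 mm above its underside); z points up its axis
- cork_top (a point): where it goes: flat cork disc, 52 mm in diameter and 3 mm thick, glued on the top of the white display riser. This point is the centre of the disc's upper face, 73 mm above the table; y points along the riser, x across it. The riser is a fixed narrow bench, 56 mm wide, 240 mm long, 70 mm high, turned up to 0.4 rad about the vertical; it has two places 120 mm apart, each 60 mm from its middle: one has the cork disc, the other the blue bottle
- amber_black_mid (a point): bystander on the table's other spot, the same amber bottle but with a black cap: 44 mm in diameter, 100 mm tall. This point is at its centre, half-way up; z up its axis
- blue_mid (a point): bystander on the riser's other place: blue bottle with a black cap, 44 mm in diameter, 100 mm tall, its top 170 mm above the table. This point is at its centre, half-way up; z up its axis

How it is judged:
At the end, for the whole second after the job is handed in: The white-capped amber bottle stands at rest on the cork disc, upright within 10 degrees, its axis within 15 mm of the disc's centre, with the robot clear of it; the other two bottles are still standing within 30 mm of where they were (horizontal distance between amber_white_mid and cork_top below 0.015 m and z of amber_white_mid in the frame of cork_top between 0.045 and 0.055 m and angle between amber_white_mid's own z axis and vertical below 0.17 rad and linear speed of amber_white below 0.02 m/s); the robot touches nothing.
It fails at once if the white-capped bottle is dropped: it falls free of the fingers faster than 0.6 m/s (a drop of about 20 mm) (linear speed of amber_white above 0.6 m/s and contact force between the fingers and amber_white below 0.05 N).
It fails at once if the black-capped amber bottle is moved by more than 30 mm or tipped by more than 20 degrees (distance of amber_black_mid from where it was at the start of the episode above 0.03 m or angle between amber_black_mid's own z axis and vertical above 0.35 rad).
It fails at once if the blue bottle is moved by more than 30 mm or tipped by more than 20 degrees (distance of blue_mid from where it was at the start of the episode above 0.03 m or angle between blue_mid's own z axis and vertical above 0.35 rad).
It also fails if it takes over 38 s, if anything falls off the work surface, if the arm or the gripper's body presses on something with over 40 N, if the wrist force passes 120 N, or if a joint passes its speed limit or range.

### The arm

A 6-joint arm with a two-finger parallel gripper is mounted at the origin on the work surface. World frame = base frame: x ahead of the robot, y to its left, z up, the work surface at z = 0. Lengths are in m, angles in rad, forces in N, time in s.
With the tool pointing down it reaches from about 0.275 to 0.825 m from the base axis. Payload 4.9 kg.
Tool frame: the origin (TCP) lies midway between the tips of the shut fingers; the grasp point (between the pads) lies 19 mm behind it (grip_point_offset is the distance from the TCP to the grasp point, in m); z points along the fingers, x is the direction in which the jaws open and shut, and the axes are right-handed (so a half turn about z gives the same grasp; the last joint's range is limited). The gripper opens to 85 mm and grips with 20 to 120 N. Pads are 22 mm wide; open, the fingers measure 114 mm over their backs; the gripper's body (76 mm by 85 mm) begins 54 mm behind the grasp point. The pads swing forward as they close: fully open they stand 13 mm farther back than shut.
Start: joints at [-1.393, 0.326, -0.193, 1.052, 0, 1.437], TCP at [0.169, -0.523, 0.231] pointing down, gripper open.
Joint ranges: [-2.65, 2.65], [-0.97, 1.79], [-1.3, 1.35], [-1.93, 2.1], [-1.47, 1.37], [-3.14, 3.14]. Speed limits (rad/s): [2.57, 2.57, 3.14, 3.14, 3.14, 3.14].

### API

Orientations are given as a rotation vector (axis times angle).
In Python, from cell import * gives the robot as it stands. Calls block until the motion is done:
- movep(position, orientation): joint-space move of the TCP to a pose.
- move_l(position, velocity=0.15, rot=None, until_force=None): straight line of the TCP; rot=None keeps the orientation; velocity is the mean speed in m/s. With until_force (N) it stops when the force on the tool has changed by that much, and returns True; else False.
- set_joints(angles): joint-space move.
- let_go() and grab(newtons=None): open the fingers fully, or close them until they stop; newtons is the grip in N (None keeps the last).
- sleep(seconds).
- ik(position, orientation): joint angles nearest the present ones, or None.
- get_state(): the state.
- grab_frame(name): name is "scene" or "top" or "wrist"; returns a dict with "img" (480x640x3 uint8, red, green, blue), "fx", "fy", "cx", "cy" (pixels), "cam_to_world" (4x4, takes a point from camera to world coordinates); the wrist camera has in their place "T_tool_cam" (4x4, takes a point from camera to tool coordinates, whose origin is the TCP and whose axes are the tool frame's). Camera axes: x right, y down, z forward; pixel columns grow to the right and rows downward; lengths in m; the calibration is good to about 2 mm. A picture is of the moment at which its call begins: read the wrist's pose just before it. There is no depth.
A pose or a line that the arm cannot do raises MotionError and nothing moves.
- sign_off(): hands the job in, once; it reports no verdict.
Trained networks look in the newest picture that a camera, given by its name, has taken for a name from the list of things; names that differ only in an ending like _2 or _b are one class to them, and where a whole thing is asked for, a point or a joint stands for the part that bears it (a point fixed in the world has none). Each returns a list of dicts, best first, with "score" (0 to 1); they miss things now and then, are a little off and sometimes report something else, mostly with a low value. They report only what shows in the picture. A call takes as long as a camera call.
- spot_in(camera, name): "centre" ([column, row] in pixels, amid what is visible of it).
- silhouettes(camera, name): "mask" (480x640 bool, what is visible of it) and "centre" ([column, row] in pixels, amid what is visible of it).
- tip_of(camera, name): "centre" ([column, row] in pixels: a listed point, or the origin of a listed thing).
The state is a dict: "clock": time; "q": joint angles; "joint_velocities": joint speeds; "tau": joint torques, N m; "position": TCP position; "eef_rot": TCP orientation; "contact_force": force on the tool from outside, world axes, zero at the start; "wrist_torque": the same for the moment, N m; "finger_gap": opening from 0.0 (shut) to 1.0 (fully open).
Only numpy, scipy, OpenCV 4.12 (cv2) and the standard library are available. Lean on these libraries where they do the work, as an engineer would, in place of code of your own. Each camera call takes 0.05 s, during which the arm holds its last target. There are 200 camera calls.

## Working session

There is one attempt and no reset: what is moved stays moved. The work goes in short steps, each a Python script; the robot and the scene stay as the last script left them, time stands still between calls to the robot, and variables do not carry over. Pictures are saved under pics/ and viewed, about 8 in all and at most 12, crops included, and the job is handed in when it is done.

```bash
mkdir -p pics; cat > h.py <<'E'
from cell import *
import numpy as np, cv2
def ray(f,px,T=None):
    T=np.array(f["cam_to_world"]) if T is None else T
    d=np.array([(px[0]-f["cx"])/f["fx"],(px[1]-f["cy"])/f["fy"],1.])
    return T[:3,3],T[:3,:3]@d
def at_z(f,px,z,T=None):
    o,d=ray(f,px,T); return o+d*(z-o[2])/d[2]
def proj(f,P,T=None):
    T=np.array(f["cam_to_world"]) if T is None else T
    p=T[:3,:3].T@(np.array(P)-T[:3,3]); return [p[0]/p[2]*f["fx"]+f["cx"],p[1]/p[2]*f["fy"]+f["cy"]]
def save(img,n): cv2.imwrite("pics/"+n,cv2.cvtColor(img,cv2.COLOR_RGB2BGR))
Z=dict(amber_white_mid=.05,cork_top=.073,amber_black_mid=.05,blue_mid=.12)
E
python3 - <<'E'
from h import *
ims=[]
for c in("top","scene"):
    f=grab_frame(c); im=f["img"].copy()
    print(c,np.round(f["cam_to_world"],3).tolist())
    for n,z in Z.items():
        for k,r in enumerate(tip_of(c,n)[:3]):
            print(c,n,round(r["score"],2),np.round(r["centre"]),np.round(at_z(f,r["centre"],z),3))
            u=tuple(int(v) for v in r["centre"]); cv2.drawMarker(im,u,(255,0,255),0,10); cv2.putText(im,n[:7]+str(k),u,0,.4,(255,0,255))
    save(im,c+"0.png")
print(get_state()["clock"],get_state()["eef_rot"])
E
```

```text
top [[0.001, -0.997, 0.08, 0.482], [-1.0, -0.002, -0.008, 0.013], [0.008, -0.08, -0.997, 1.106], [0.0, 0.0, 0.0, 1.0]]
top amber_white_mid 0.94 [480. 259.] [ 0.524 -0.28   0.05 ]
top cork_top 0.68 [194. 272.] [0.501 0.228 0.073]
top amber_black_mid 0.91 [376. 256.] [ 0.53  -0.093  0.05 ]
top blue_mid 0.71 [256. 255.] [0.528 0.114 0.12 ]
scene [[0.455, 0.566, -0.687, 1.274], [0.89, -0.289, 0.352, -0.377], [0.001, -0.772, -0.636, 0.78], [0.0, 0.0, 0.0, 1.0]]
scene amber_white_mid 0.71 [171. 317.] [ 0.528 -0.288  0.05 ]
scene amber_white_mid 0.53 [275. 282.] [ 0.528 -0.101  0.05 ]
scene cork_top 0.86 [423. 214.] [0.502 0.228 0.073]
scene amber_black_mid 0.92 [274. 283.] [ 0.53  -0.103  0.05 ]
scene blue_mid 0.87 [377. 218.] [0.525 0.107 0.12 ]
0.5 [-2.53938177e+00  1.84955731e+00  6.10488674e-05]
```

View pics/top0.png

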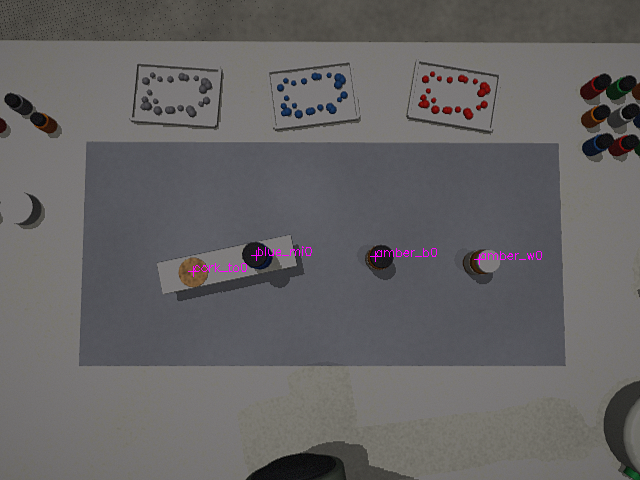

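View pics/scene0.png

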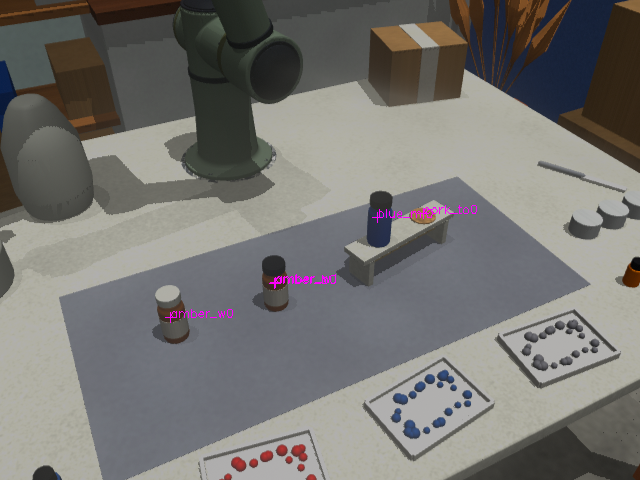

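The networks agree with the picture. In the top view the white cap is at about (488,262), the black-capped amber bottle at (376,256), the blue bottle at (256,255) and the cork at (194,272). Cork to blue measures 120.5 mm (should be 120) and the two amber bottles are 186 mm apart (at least 120), so I can move. Next I go above the white bottle and look with the wrist camera.

```bash
cat >> h.py <<'E'
from scipy.spatial.transform import Rotation as R
def down(a):
    c,s=np.cos(a),np.sin(a)
    return R.from_matrix(np.array([[c,s,0],[s,-c,0],[0,0,-1]])).as_rotvec()
def wrist(n=None):
    s=get_state(); T=np.eye(4); T[:3,:3]=R.from_rotvec(s["eef_rot"]).as_matrix(); T[:3,3]=s["position"]
    f=grab_frame("wrist"); T=T@np.array(f["T_tool_cam"])
    if n: save(f["img"],n)
    return f,T
E
python3 - <<'E'
from h import *
for a in(0.205,0.205-np.pi):
    for p in([.526,-.284,.25],[.5015,.228,.30]): 
        q=ik(p,down(a)); print(round(a,2),None if q is None else np.round(q,2))
# look from above with whichever jaw yaw lies nearest joint 6 zero
best=min((a for a in(0.205,0.205-np.pi) if ik([.526,-.284,.25],down(a)) is not None),key=lambda a:abs(ik([.526,-.284,.25],down(a))[5]))
movep([.526,-.284,.25],down(best))
f,T=wrist("w1.png"); print(best,np.round(f["T_tool_cam"],3).tolist(),get_state()["clock"],np.round(get_state()["q"],2))
for n in("amber_white_mid","amber_black_mid"):
    for r in tip_of("wrist",n): print(n,round(r["score"],2),np.round(r["centre"]),np.round(at_z(f,r["centre"],.05,T),3))
for r in silhouettes("wrist","amber_white_mid"): print("mask",round(r["score"],2),np.round(r["centre"]),r["mask"].sum())
E
```

```text
0.2 [-0.62  0.4  -0.03  1.14  0.    0.75]
0.2 [ 0.29  0.29 -0.06  1.21  0.    1.66]
-2.94 [-0.62  0.4  -0.03  1.14  0.   -2.39]
-2.94 [ 0.29  0.29 -0.06  1.21  0.   -1.48]
0.205 [[1.0, -0.001, -0.0, -0.001], [0.001, 0.963, 0.271, -0.068], [-0.0, -0.271, 0.963, -0.143], [0.0, 0.0, 0.0, 1.0]] 2.1333 [-0.62  0.4  -0.03  1.14 -0.    0.75]
amber_white_mid 0.87 [311. 202.] [ 0.517 -0.283  0.05 ]
mask 0.77 [313. 208.] 2809
```

View pics/w1.png

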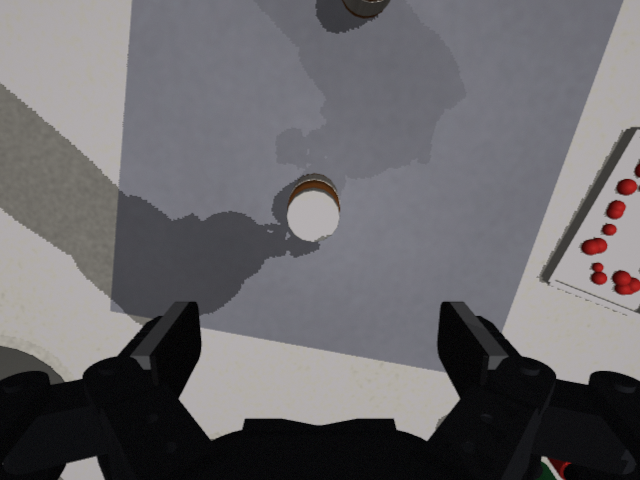

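The wrist view shows the white cap at about (313,214), with a sliver of amber body above it and the black-capped bottle well away at the top edge. I'll check with the cap centre at z=0.1, then grasp.

```bash
python3 - <<'E'
from h import *
f,T=wrist(); r=silhouettes("wrist","amber_white_mid")[0]
im=f["img"].astype(int); w=((im.min(2)>150)&cv2.dilate(r["mask"].astype(np.uint8),np.ones((5,5))).astype(bool)).astype(np.uint8)
n,_,st,ce=cv2.connectedComponentsWithStats(w); k=1+st[1:,4].argmax()
print("cap",st[k],ce[k],np.round(at_z(f,ce[k],.1,T),4), "cap dia",st[k][2]/f["fx"]*(T[2,3]-.1))
for z in (.05,): print(tip_of("wrist","amber_white_mid")[0]["centre"])
for p in([.526,-.284],[.517,-.283],[.522,-.284]): print(p,np.round(proj(f,p+[.1],T)),np.round(proj(f,p+[.05],T)))
ft=grab_frame("top"); print(np.round(at_z(ft,tip_of("top","amber_white_mid")[0]["centre"],.05),4), "cap top", np.round(at_z(ft,[488,262],.1),4))
print(get_state()["position"])
E
```

```text
cap [ 287  191   52   51 1974] [312.53292806 215.4787234 ] [ 0.5194 -0.2833  0.1   ] cap dia 0.038061275570857395Traceback (most recent call last):
  File "<stdin>", line 6, in <module>
IndexError: list index out of range
```

The cap centre is at (0.519, -0.283), which agrees with the mid-point estimate. Grasp now; the jaws will centre it along x.

```bash
python3 - <<'E'
from h import *
p=[.519,-.2833]
move_l(p+[.13],.2)
hit=move_l(p+[.037],.08,until_force=8)
s=get_state(); print("hit",hit,s["position"],s["contact_force"])
if hit: raise SystemExit
grab(50); s=get_state(); print("gap mm",85*s["finger_gap"],s["contact_force"])
f0=np.array(s["contact_force"])
move_l(p+[.06],.05); sleep(.2); s=get_state(); print("df",np.array(s["contact_force"])-f0,85*s["finger_gap"])
move_l(p+[.29],.15); sleep(.2); s=get_state(); print("df",np.array(s["contact_force"])-f0,85*s["finger_gap"],s["clock"])
f,T=wrist("w2.png"); print(f["fx"])
E
```

```text
hit False [ 0.51942209 -0.28360713  0.03757971] [-0.14769663 -0.78197423 -0.24283066]
gap mm 42.549397455715194 [0.82641693 0.82218302 4.85493092]
df [-0.44356746  0.03298173 -6.74451506] 42.53152541047264
df [-1.00626113 -0.94513813 -6.63822627] 42.516739240299835 7.6583
399.77916976133974
```

View pics/w2.png

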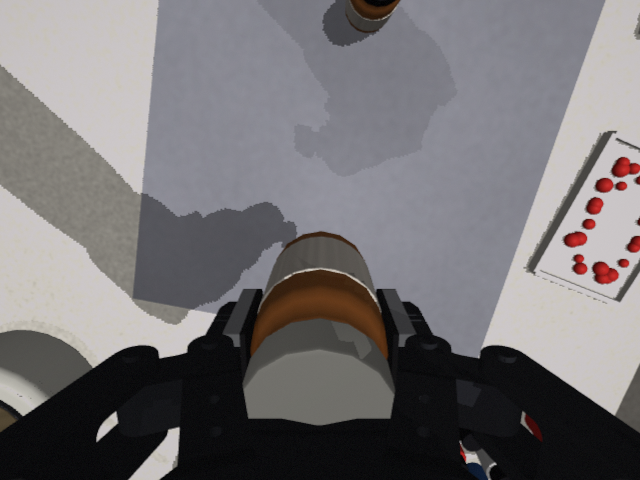

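The bottle is held upright. Its underside's far edge at about (320,233) puts its axis within about 1.5 mm of the tool axis, the gap is 42.5 mm and about 6 N came off on lifting. Next I move high to the riser and take a close look at the cork.

```bash
python3 - <<'E'
from h import *
c=np.array([.5015,.228])
movep([*(c-[-.012,.07]),.30],down(.205))
f,T=wrist("w3.png")
for n in("cork_top","blue_mid"):
    for r in tip_of("wrist",n): print(n,round(r["score"],2),np.round(r["centre"]),np.round(at_z(f,r["centre"],Z[n],T),4))
print("expected cork px",np.round(proj(f,[*c,.073],T)),get_state()["clock"],get_state()["finger_gap"]*85)
for q in silhouettes("wrist","cork_top")[:1]: print(q["centre"])
E
```

```text
cork_top 0.86 [325. 122.] [0.5043 0.2274 0.073 ]
expected cork px [322. 120.] 9.4833 42.24227297073339
[324.0, 121.5]
```

View pics/w3.png

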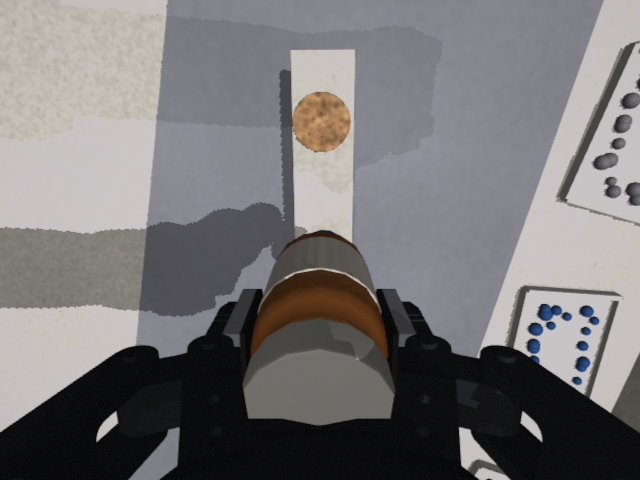

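The cork shows at (321,122), within 1–2 px of where I predicted it, and the riser runs parallel to the tool axis. I'll place at (0.502, 0.229), lowering until the contact is felt.

```bash
python3 - <<'E'
from h import *
p=[.502,.229]
move_l(p+[.29],.15); move_l(p+[.135],.12); sleep(.3)
hit=move_l(p+[.106],.02,until_force=4)
s=get_state(); print("hit",hit,np.round(s["position"],4),s["contact_force"],85*s["finger_gap"])
if not hit and s["position"][2]<.107: print("no contact felt")
assert hit
let_go(); sleep(.3); print(np.round(get_state()["contact_force"],2))
move_l(p+[.30],.12); print(get_state()["clock"])
move_l([.46,.16,.34],.25)
f,T=wrist("w4.png"); fs=grab_frame("scene"); ft=grab_frame("top")
save(np.vstack([fs["img"][130:400,100:500],ft["img"][200:330,120:520]]),"end.png")
for c,g,t in(("wrist",f,T),("scene",fs,None),("top",ft,None)):
    for n,z in dict(Z,amber_white_mid=.123).items():
        for r in tip_of(c,n)[:1]: print(c,n,round(r["score"],2),np.round(r["centre"]),np.round(at_z(g,r["centre"],z,t),3))
print(get_state()["clock"])
E
```

```text
hit True [0.5019 0.2292 0.1108] [ 0.12366051 -0.07858092  4.63041388] 42.27512999775337
[ 0.08  0.27 -0.04]
15.5417
wrist amber_white_mid 0.86 [383. 136.] [0.502 0.228 0.123]
wrist cork_top 0.45 [378. 266.] [0.538 0.095 0.073]
wrist amber_black_mid 0.83 [331. 404.] [ 0.529 -0.106  0.05 ]
wrist blue_mid 0.82 [376. 266.] [0.526 0.109 0.12 ]
scene amber_white_mid 0.57 [425. 196.] [0.509 0.222 0.123]
scene cork_top 0.6 [424. 214.] [0.503 0.229 0.073]
scene amber_black_mid 0.84 [276. 282.] [ 0.529 -0.1    0.05 ]
scene blue_mid 0.9 [379. 219.] [0.53  0.107 0.12 ]
top cork_top 0.44 [188. 272.] [0.5   0.237 0.073]
top amber_black_mid 0.6 [378. 255.] [ 0.532 -0.097  0.05 ]
top blue_mid 0.55 [257. 255.] [0.529 0.112 0.12 ]
16.8
```

View pics/end.png

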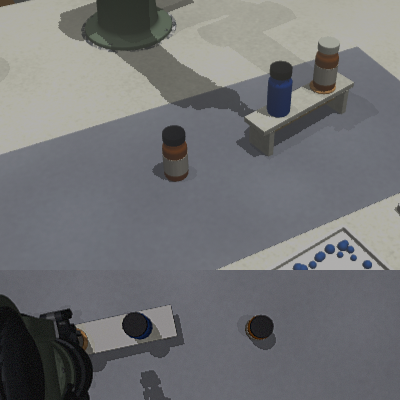

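The white-capped bottle stands upright on the cork, at about (325,70) in the crop, with cork showing around its base. The blue bottle (280,90) and the black-capped one (175,155) are where they were. In the top view the arm hides the white-capped bottle, but the wrist view puts it at (0.502, 0.228), on the cork centre. The robot is clear, so I hand in.

```bash
python3 -c "
from cell import *
sleep(.3); print(get_state()['contact_force'],get_state()['clock']); sign_off()"
```

```text
[ 0.65516231  0.06640119 -0.80376407] 17.1
the job is handed in; nothing more can be done
```

The white-capped amber bottle is standing upright on the cork disc, released, and I handed the job in at 17.1 s of the 38 s allowed. I gripped it from above at 50 N and carried it high over the other bottles. I then lowered it at 20 mm/s until contact was felt, at a tool height of 0.1108 m against 0.1105 m expected.

**Position:** the wrist camera put the bottle at (0.502, 0.228), and the cork centre was measured at about (0.502, 0.228). The scene camera put it about 9 mm off, at (0.509, 0.222). That was a low-score detection (0.57) but still inside the 15 mm limit.

**Other bottles:** the blue and black-capped bottles measured within about 5 mm of their starting positions in the top and scene views (within about 8 mm in the wrist view), and both are still standing.

**Failed checks:** the arm hid the bottle from the top camera in the last look. That view's cork reading, which was 9 mm off, and the wrist view's cork reading, which landed on the blue bottle, were both low-score, so I did not rely on them. One detection before the grasp also came back empty, and I used the cap's centre instead.

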